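Clamp the flanged stub onto the vacuum fitting

ROBOT

A 7-joint arm with a two-finger parallel gripper is mounted at the origin on a cart in front of the work surface, level with it; the furniture and walls round the work are solid. World frame = base frame: x ahead of the robot, y to its left, z up, the work surface at z = 0. Lengths are in mm, angles in degrees, forces in N, time in s.
With the tool pointing down it reaches from about 425 to 875 mm from the base axis. Payload 9.9 kg.
Tool frame: the origin (TCP) lies at the very end of the fingers, on their centre line; the grasp point (between the pads) lies env.grasp_offset behind it (env.grasp_offset is the distance from the TCP to the grasp point, in mm); y points along the fingers, x is the direction in which the jaws open and shut, and the axes are right-handed (so a half turn about y gives the same grasp; the last joint's range is limited). The gripper opens to 85 mm and grips with 20 to 120 N. Pads are 22 mm wide; open, the fingers measure 114 mm over their backs; the gripper's body (76 mm by 85 mm) begins 54 mm behind the grasp point. The pads swing forward as they close: fully open they stand 13 mm farther back than shut.
Start: joints at [-81.578, 32.985, 1.427, 82.34, -0.859, 64.687, -3.237], TCP at [154.403, 657.106, 231.289] pointing down, gripper open.
Joint ranges: [-157.87, 157.87], [-19.46, 123.44], [-87.15, 90], [11.01, 140.99], [-62.26, 242.26], [9.8, 113.94], [-161.44, 161.44]. Speed limits (degrees/s): [127.2, 127.2, 172.46, 172.46, 180, 180, 180].

INTERFACE

Orientations are given as a 3x3 rotation matrix whose columns are the frame's x, y, z axes.
In Python, from plant import telemetry, eyes, finish_job, env gives the robot as it stands.
- The arm moves only by the shell command python3 -m handwheel 'ROWS' [FORCE]. ROWS is JSON, one flat list of numbers, 7 for each row, row after row: the finger opening in mm, from 0 to 85.4, then the shift along the tool's x, y, z in mm, then the turn, a rotation vector about the tool's x, y, z in degrees. In form: [fingers, dx, dy, dz, ax, ay, az, fingers, dx, dy, dz, ax, ay, az, ...]. A call has 1 to 10 rows; each row shifts and turns the commanded pose from where the row before left it, along the tool's axes as they then stand; what a row does not reach is not made up. A row lasts 1/10 s, in which the tool goes at most 50 mm and 8.59 degrees, less where a joint would pass 70% of its speed; a pose out of reach is approached as far as the arm can. A call is refused whole if a number of a shift passes 50 or a number of a turn 8.59, either way. A call with a gripper value outside its range is refused whole. The fingers move at their own pace and stop on an object; FORCE is the grip in N (left out, the last holds). Time passes only in rows, so rows that do not move let the fingers close. It gives the time, the measured TCP pose, the force and the opening at its end, in the units of the state.
- telemetry.sense(): the state, without advancing time (a new reading comes with each control period).
- eyes.grab_frame(name): name is "side" or "top"; returns (picture, depth): 420x560x3 uint8, blue, green, red; 420x560 float32, mm along the optical axis (not along the pixel's ray), 0 where there is no reading.
- eyes.camera_params(name): a dict with "mtx" (3x3 intrinsics, pixels), "extrinsics" (4x4, takes a point from world to camera coordinates). Camera axes: x right, y down, z forward; pixel columns grow to the right and rows downward; lengths in mm; the calibration is good to about 2 mm. A picture is of the moment at which its call begins. camera_params takes no time and is no camera call.
- finish_job(): hands the job in, once; it reports no verdict.
The state is a dict: "t": time; "qpos": joint angles; "qd": joint speeds; "tau": joint torques, N m; "tool_pos": TCP position; "tcp_rot": TCP orientation; "wrist_force": force on the tool from outside, world axes, zero at the start; "moment": the same for the moment, N m; "grip_width": finger opening in mm.
Only numpy, scipy, OpenCV 4.12 (cv2) and the standard library are available. Lean on these libraries where they do the work, as an engineer would, in place of code of your own. Each camera call takes 0.05 s, during which the arm holds its last target. There are 200 camera calls.

TASK

Close the vacuum fitting on the stand: set the larger flanged stub upright on the fitting's flange in front of the fixed back half of the clamp ring and slide it back, under that half's lip, until it is seated. Then swing the hinged front half of the ring round both flanges until it meets its sprung buffer, and turn the latch hook over the pin until it is fully shut, so that it draws the ring closed. Feel for the contacts, press the stub on nothing harder than 25 N, and leave the other things on the worktop where they are.

Things in the scene. Friction and masses are not known exactly. Their poses are not given: they have to be found in the camera images.
- stand: Dark square foot plate 120 x 120 x 10 mm with a collar, fixed on the worktop; origin at the centre of its underside, z up. A steel fitting stands on its z axis: a level flange 56 mm across with a flat seal on top, (joint seal). The seal's top is at height h, 60 to 80 mm above the origin (set by hand, not measured: feel or see it). +x points to the clamp ring's fixed half.
- collar (a point): Top of the stand's collar, on the axis, 32 mm up. The ring's fixed half spans 60 degrees either side of +x round this axis: wall radius 29.5 inside, 36 outside, top at h+14 mm; its upper lip reaches in to radius 23, underside at h+5.5. So lower the stub onto the flange about 14 mm to -x of the axis, then slide it along +x under the lip; wall contact comes 1.5 mm past the axis
- tube: The larger steel flanged stub: flat round flange 56 mm across, 4 mm thick, a small cone above it to 8 mm, then a plain cylinder 30 mm across; 55 mm tall in all, 0.15 to 0.3 kg; stands flange down on the worktop. Origin at the centre of the flange's underside, z up along its axis; yaw does not matter. Keep fingertips 16 mm or more above the underside, to clear the ring's lip
- seal (a joint): Sinking of the flat elastomer seal, 54 mm across, on the fitting's flange, m: 0 free, at most 0.0015. It yields by 1 mm per 12 N, so the stub's weight alone sinks it by 0.1 to 0.25 mm once it is set down
- hinge_foot (a point): Point on the foot plate straight below the hinge pin of the ring's front half: x 0, y -46 mm in the stand's frame, 10 mm up. Seen from above the front half opens counter-clockwise about this point. It stays where it is left, but a spring buffer between the halves meets it 0.06 rad before closed and pushes it back to there with 3 to 8 N; only the latch holds it closed
- jaw (a joint): Swing of the ring's front half, rad: 0 closed, up to 1.7 open. Grip: upright dark peg, 12 mm across, from h+8 to h+48 mm; at 0 it stands at x -48, y +10 mm in the stand's frame (74 mm from the hinge pin). Moving it takes about 2 N at the peg, rising by up to 11 N over the last 0.06 rad; hard stop at 0. An ear on its free end has a steel pin 10 mm across, at x -8, y +54 when closed
- post_foot (a point): Point straight below the latch's post: x +16, y +57 mm in the stand's frame, 10 mm up (height of the plate's top). Seen from above the latch opens clockwise about this point and stays where it is left. The hook runs ahead of its arm at h+20 mm; it catches the front half's pin if that half is within about 0.09 rad of closed, and draws it in as the latch turns shut
- latch (a joint): Turn of the latch, rad: 0 shut, up to 1.6 open. Grip: upright dark peg, 12 mm across, from h+16 to h+52 mm, 62 mm from the latch's post; at 0 it stands at x -44.3, y +71.2 mm in the stand's frame, else turned clockwise about the post by the joint value. Moving it takes about 2 N at the peg, 4 to 8 N while it draws the pin in; at 0 it meets a hard stop
- small_tube: smaller steel flanged stub of the same form, flange 40 mm across, 40 mm tall; does not belong on the stand. Origin: centre of its underside
- tape_roll: roll of paper tape lying flat, 72 mm across, 19 mm high; origin under its centre
- stopper_1: red rubber stopper, 23 mm across, 28 mm tall; origin under its centre
- stopper_2: second red rubber stopper, 23 mm across, 28 mm tall; origin under its centre
- marker: white marker pen with a black cap lying on the worktop, 133 mm long; origin at its middle, underneath
- sample_jar_3: small white sample jar with white lid, 48 mm across, 57 mm tall; origin under its centre
Things that resemble listed ones, but are neither listed nor needed, are in the scene too. What is shaped like the tube but yellow is not meant.

How it is judged (in metres and radians):
On the way, in this order (a step that is already met when the one before it is completed fails the run):
1. the larger stub rests upright with its weight on the fitting's seal (sunk by more than 0.08 mm), slid back within 5 mm of its axis (horizontal distance between tube and stand below 0.005 m and value of joint seal above 8e-05 m and angle between tube's own z axis and vertical below 0.05 rad), for 0.2 s.
2. the front half of the ring is swung round the flanges, within 0.09 rad of closed, with the latch still open (all of step 1 and value of joint jaw below 0.09 rad and value of joint latch above 0.8 rad), for 0.2 s.
At the end, for the whole second after the job is handed in: the larger stub stands upright (within 0.05 rad) and at rest with its weight on the fitting's seal (sunk by more than 0.08 mm), within 4 mm of the stand's axis, the front half is within 0.025 rad of closed and the latch within 0.08 rad of shut (horizontal distance between tube and stand below 0.004 m and value of joint seal above 8e-05 m and angle between tube's own z axis and vertical below 0.05 rad and value of joint jaw below 0.025 rad and value of joint latch below 0.08 rad and linear speed of tube below 0.02 m/s); the robot touches nothing.
It fails at once if the stub is pressed on the fitting, clamp ring or latch with more than 25 N (contact force between tube and stand above 25 N).
It fails at once if another thing on the worktop is moved by more than 20 mm (distance of any of small_tube, tape_roll, stopper_1, stopper_2, marker, sample_jar_3 from where it was at the start of the episode above 0.02 m).
It also fails if it takes over 72 s, if anything falls off the work surface, if the arm or the gripper's body presses on something with over 40 N, if the wrist force passes 120 N, or if a joint passes its speed limit or range.

## Working session

There is one attempt and no reset: what is moved stays moved. The work goes in short steps, Python scripts to look and compute and a shell command to move; the robot and the scene stay as the last step left them, time stands still between calls to the robot, and variables do not carry over. Pictures are saved under pics/ and viewed, about 8 in all and at most 12, crops included, and the job is handed in when it is done.

```bash
ls; mkdir -p pics; python3 - <<'E'
from plant import telemetry, eyes, env
import cv2,numpy as np
s=telemetry.sense();print(s,env.grasp_offset)
ims=[]
for n in("top","side"):
    p,d=eyes.grab_frame(n);c=eyes.camera_params(n);print(n,c)
    np.savez(f"{n}0.npz",p=p,d=d,K=c["mtx"],T=c["extrinsics"])
    cv2.imwrite(f"pics/{n}0.png",p)
E
```

```text
pics
{'t': 0.0, 'qpos': array([-81.58024648,  33.03195923,   1.42127463,  82.38723012,
        -0.86013796,  64.68664681,  -3.23683529]), 'qd': array([ 0.0069613 , -0.10183422, -0.08670646, -0.01049354,  0.0063207 ,
       -0.1096575 , -0.10164339]), 'tau': array([ 2.44399380e-04, -7.65742135e+01,  2.24994287e+00, -2.85996473e+01,
        1.51914172e-02,  1.23447500e-02, -2.00519196e-05]), 'tool_pos': array([154.24298176, 656.66540496, 230.4451164 ]), 'tcp_rot': array([[ 2.28644414e-01, -3.26773460e-04, -9.73509951e-01],
       [ 9.73508586e-01, -1.63120714e-03,  2.28644641e-01],
       [-1.66271139e-03, -9.99998616e-01, -5.48496320e-05]]), 'wrist_force': array([ 0.16335132, -0.23180772, -0.10350029]), 'moment': array([0.02024567, 0.02170561, 0.00616074]), 'grip_width': 85.40743921446807} 18.700000000000003
top {'mtx': array([[382.87725887,   0.        , 282.62252924],
       [  0.        , 382.87725887, 208.6562375 ],
       [  0.        ,   0.        ,   1.        ]]), 'extrinsics': array([[ 1.73718237e-02, -9.99841301e-01,  3.94872172e-03,
        -1.37463426e+01],
       [-9.93187395e-01, -1.77110782e-02, -1.15174289e-01,
         5.60000222e+02],
       [ 1.15225947e-01, -1.92103319e-03, -9.93337451e-01,
         9.55966974e+02],
       [ 0.00000000e+00,  0.00000000e+00,  0.00000000e+00,
         1.00000000e+00]])}
side {'mtx': array([[495.69804573,   0.        , 269.12546088],
       [  0.        , 495.69804573, 203.91892415],
       [  0.        ,   0.        ,   1.        ]]), 'extrinsics': array([[ 9.69805263e-01, -2.43756247e-01, -7.78742476e-03,
        -5.32903765e+02],
       [-1.17219659e-01, -4.37891946e-01, -8.91353014e-01,
         9.75157294e+01],
       [ 2.13862815e-01,  8.65351683e-01, -4.53242938e-01,
         1.12598266e+03],
       [ 0.00000000e+00,  0.00000000e+00,  0.00000000e+00,
         1.00000000e+00]])}
```

View pics/top0.png

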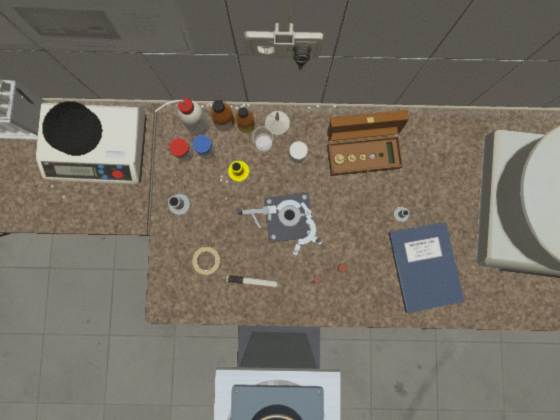

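View pics/side0.png

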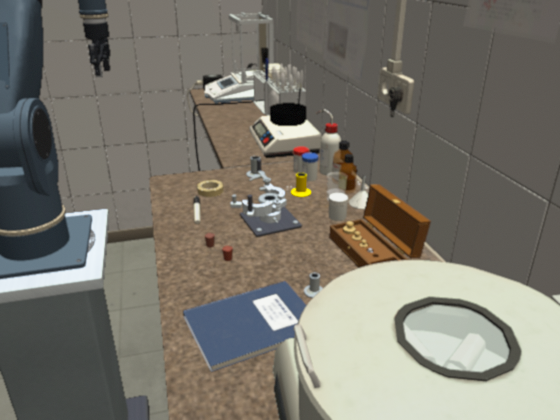

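```bash
python3 - <<'E'
import cv2,numpy as np
t=np.load("top0.npz");s=np.load("side0.npz")
a=cv2.resize(t['p'][180:265,155:335],None,fx=4.4,fy=4.4,interpolation=cv2.INTER_CUBIC)
b=cv2.resize(s['p'][145:240,205:325],None,fx=2.3,fy=2.3,interpolation=cv2.INTER_CUBIC)
b=cv2.resize(s['p'][150:235,225:325],None,fx=2.6,fy=2.6,interpolation=cv2.INTER_CUBIC)
c=np.zeros((a.shape[0]+b.shape[0],a.shape[1],3),np.uint8);c[:a.shape[0]]=a;c[a.shape[0]:,:b.shape[1]]=b
print(c.shape);cv2.imwrite("pics/c1.png",c)
E
```

```text
(595, 792, 3)
```

View pics/c1.png

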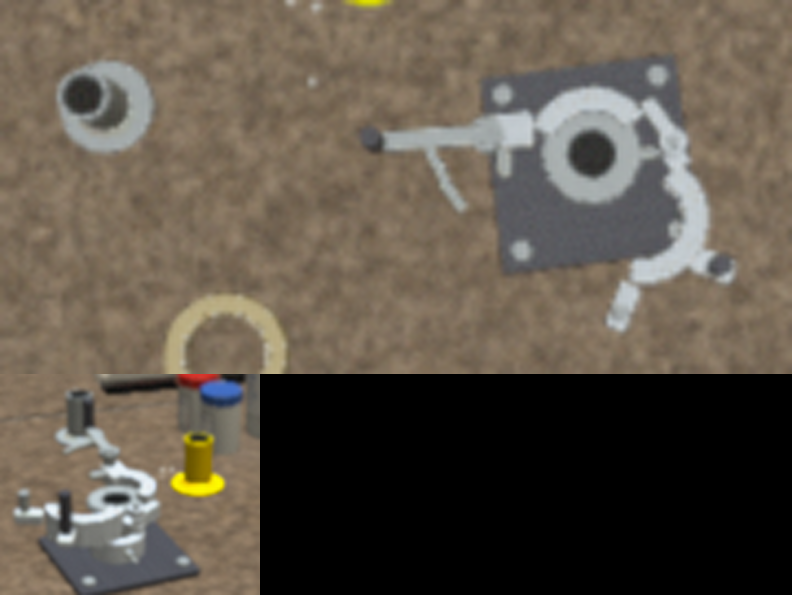

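```bash
cat > h.py <<'E'
import numpy as np,cv2
def load(n,k=0):
    z=np.load(f"{n}{k}.npz");return z['p'],z['d'],z['K'],z['T']
def ray(K,T,u,v):
    R=T[:3,:3];o=-R.T@T[:3,3];d=R.T@np.linalg.solve(K,[u,v,1]);return o,d
def onz(K,T,u,v,z):
    o,d=ray(K,T,u,v);return o+d*(z-o[2])/d[2]
def tri(a,b):
    (o1,d1),(o2,d2)=a,b
    A=np.c_[d1,-d2];s=np.linalg.lstsq(A,o2-o1,rcond=None)[0]
    p,q=o1+d1*s[0],o2+d2*s[1];return (p+q)/2,np.linalg.norm(p-q)
E
python3 - <<'E'
from h import *
np.set_printoptions(precision=1,suppress=True)
t,td,K,T=load("top");s,sd,K2,T2=load("side")
tp=lambda x,y:(155+(x+.5)/4.4-.5,180+(y+.5)/4.4-.5)
sp=lambda x,y:(225+(x+.5)/2.6-.5,150+(y-374+.5)/2.6-.5)
b=np.array([onz(K,T,*tp(*q),10) for q in[(502,94),(657,75),(521,250),(677,228)]]);c=b.mean(0);print("plate",c)
ex=(b[0]+b[1]-b[2]-b[3])[:2];print("yaw",np.degrees(np.arctan2(ex[1],ex[0])),np.linalg.norm(ex)/2)
ey=(b[0]+b[2]-b[1]-b[3])[:2];print("yaw",np.degrees(np.arctan2(-ey[0],ey[1])),np.linalg.norm(ey)/2)
for n,a,q in[("seal",(592,155),(116,498)),("jawpeg",(720,265),(64,493)),("tubetop",(83,97),(79,393))]:
    print(n,*tri(ray(K,T,*tp(*a)),ray(K2,T2,*sp(*q))))
print("tube flange",onz(K,T,*tp(105,106),4),"tube top55",onz(K,T,*tp(83,97),55))
for n,z,a in[("seal",70,(592,155)),("jp",118,(720,265)),("lp",122,(372,138))]:print(n,onz(K,T,*tp(*a),z))
# depth cloud: stand heights
v,u=np.mgrid[180:265,155:335];d=td[180:265,155:335]
P=np.stack([(u-K[0,2])/K[0,0]*d,(v-K[1,2])/K[1,1]*d,d],-1).reshape(-1,3);P=(P-T[:3,3])@T[:3,:3]
g=t[180:265,155:335].reshape(-1,3)
for n,a in[("seal",(560,180)),("lip",(590,100)),("lipL",(550,110)),("jaw",(695,215)),("jp",(720,265)),("lp",(372,138)),("tubetop",(72,110)),("arm",(440,138)),("plate",(560,240)),("ear",(620,315))]:
    x,y=tp(*a);i=int(round(y-180))*180+int(round(x-155));print(n,P[i])
E
```

```text
plate [542.8 -19.9  10. ]
yaw 8.061178109867216 93.60803076883744
yaw 8.551636648112769 93.94199221801412
seal [543.1 -20.8  65.6] 4.136495482693148
jawpeg [480.6 -89.2 110.9] 3.873520521917205
tubetop [572.9 271.5  55.3] 5.146132234760687
tube flange [571.8 273.    4. ] tube top55 [570.4 271.9  55. ]
seal [540.7 -20.3  70. ]
jp [478.4 -88.2 118. ]
lp [542.5  98.  122. ]
seal [525.5  -2.8  64.7]
lip [571.4 -19.2  79.7]
lipL [563.5   2.8  80.5]
jaw [508.5 -79.   78.1]
jp [478.2 -88.2 112.1]
lp [542.9  98.9 117.8]
tubetop [562.1 278.4  52.8]
arm [547.   63.5  85.6]
plate [495.8  -3.5  11.8]
ear [451.8 -37.6  90.3]
```

```bash
python3 -m handwheel '[65,0,0,0,0,8.56,0, 65,0,0,0,0,8.56,0, 65,0,0,0,0,8.56,0, 65,0,0,0,0,8.56,0, 65,0,0,0,0,8.56,0, 65,0,0,0,0,8.56,0, 65,0,0,0,0,8.56,0, 65,0,0,0,0,8.56,0, 65,0,0,0,0,0,0]' 40; python3 - <<'E'
from plant import telemetry
import numpy as np
np.set_printoptions(precision=2,suppress=True)
s=telemetry.sense();print(s['qpos'],s['tcp_rot']);print(s['tcp_rot'].T@(np.array([571.3,272.3,130])-s['tool_pos']))
E
```

```text
t: 1.0
tool_pos: [154.1, 656.9, 230.7]
tcp_rot: [[0.99, 0.0, -0.142], [0.142, -0.001, 0.99], [-0.0, -1.0, -0.001]]
wrist_force: [-0.3, 0.7, 0.2]
grip_width: 65.1
[-92.    34.36  19.87  82.81 -12.19  65.01 -61.99] [[ 0.99  0.   -0.14]
 [ 0.14 -0.    0.99]
 [-0.   -1.   -0.  ]]
[ 358.3   101.21 -439.95]
```

```bash
python3 -m handwheel '[65,29.8,5,-36.6,0,0,0, 65,29.8,5,-36.6,0,0,0, 65,29.8,5,-36.6,0,0,0, 65,29.8,5,-36.6,0,0,0, 65,29.8,5,-36.6,0,0,0, 65,29.8,5,-36.6,0,0,0, 65,29.8,5,-36.6,0,0,0, 65,29.8,5,-36.6,0,0,0, 65,29.8,5,-36.6,0,0,0, 65,29.8,5,-36.6,0,0,0]';python3 -m handwheel '[65,29.8,25,-36.6,0,0,0, 65,29.8,25,-36.6,0,0,0, 65,0,0,0,0,0,0, 65,0,0,0,0,0,0]'; python3 - <<'E'
from plant import telemetry
import numpy as np
np.set_printoptions(precision=2,suppress=True)
s=telemetry.sense();print(s['qpos']);print(s['tcp_rot'].T@(np.array([571.3,272.3,20])-s['tool_pos']))
E
```

```text
t: 2.0
tool_pos: [503.2, 336.5, 181.1]
tcp_rot: [[0.989, -0.0, -0.15], [0.15, 0.0, 0.989], [-0.0, -1.0, 0.0]]
wrist_force: [0.5, 0.1, 0.1]
grip_width: 65.2
t: 2.4
tool_pos: [567.5, 276.7, 133.6]
tcp_rot: [[0.989, -0.002, -0.145], [0.145, -0.001, 0.989], [-0.002, -1.0, -0.001]]
wrist_force: [0.1, 0.1, -0.0]
grip_width: 64.9
[-41.21  35.96  18.06  96.53 -13.77  49.81  -9.07]
[  3.34 113.58  -4.83]
```

```bash
python3 -m handwheel '[65,3.3,30,-4.8,0,0,0, 65,0,35,0,0,0,0, 65,0,30,0,0,0,0, 65,0,15,0,0,0,0, 65,0,0,0,0,0,0, 65,0,0,0,0,0,0]';python3 - <<'E'
from plant import telemetry,eyes
import numpy as np,cv2
np.set_printoptions(precision=2,suppress=True)
s=telemetry.sense();print(s['tool_pos'],s['tcp_rot'].T@(np.array([571.3,272.3,20])-s['tool_pos']))
p,d=eyes.grab_frame("top");q,d2=eyes.grab_frame("side")
a=cv2.resize(p[150:260,130:240],None,fx=3.6,fy=3.6,interpolation=cv2.INTER_CUBIC);b=cv2.resize(q[110:220,200:310],None,fx=3.6,fy=3.6,interpolation=cv2.INTER_CUBIC)
cv2.imwrite("pics/c2.png",np.hstack([a,b]))
E
```

```text
t: 3.0
tool_pos: [571.4, 274.9, 25.6]
tcp_rot: [[0.989, 0.001, -0.146], [0.146, 0.001, 0.989], [0.001, -1.0, 0.001]]
wrist_force: [0.4, -0.2, 0.9]
grip_width: 65.6
[571.43 274.87  25.62] [-0.51  5.62 -2.53]
```

View pics/c2.png

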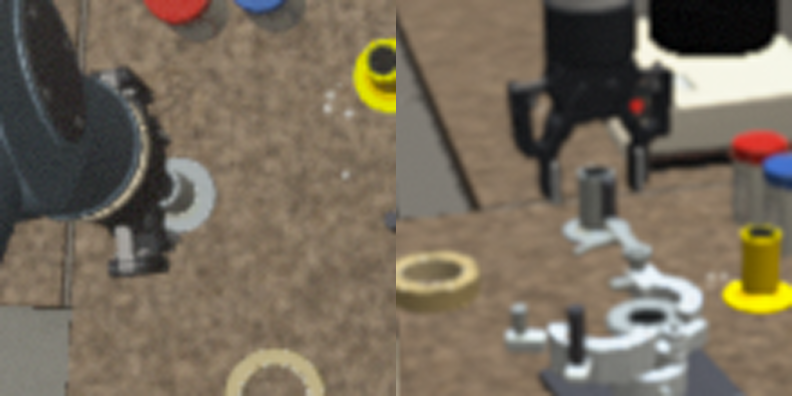

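```bash
python3 -m handwheel '[65,0,5,-2.5,0,0,0, 65,0,0,0,0,0,0, 20,0,0,0,0,0,0, 20,0,0,0,0,0,0, 20,0,0,0,0,0,0, 20,0,0,0,0,0,0, 20,0,0,0,0,0,0, 20,0,0,0,0,0,0]' 40
```

```text
t: 3.9
tool_pos: [571.7, 271.5, 19.8]
tcp_rot: [[0.99, 0.0, -0.144], [0.144, 0.0, 0.99], [0.0, -1.0, 0.0]]
wrist_force: [-0.8, -0.3, 5.0]
grip_width: 29.2
```

```bash
python3 -m handwheel '[20,0,0,0,0,0,0, 20,0,-10,0,0,0,0, 20,0,-40,0,0,0,0, 20,0,-50,0,0,0,0, 20,0,-40,0,0,0,0, 20,0,0,0,0,0,0, 20,0,0,0,0,0,0]';python3 - <<'E'
from plant import telemetry,eyes
import numpy as np,cv2
np.set_printoptions(precision=2,suppress=True)
s=telemetry.sense();print(s['wrist_force'],s['grip_width'])
R=s['tcp_rot'];a=np.radians(8.3);S=np.array([542.5,-20.3,0]);tgt=S+np.array([-14*np.cos(a),-14*np.sin(a),105])
print(tgt,R.T@(tgt-s['tool_pos']))
p,d=eyes.grab_frame("side")
cv2.imwrite("pics/s3.png",cv2.resize(p[70:220,180:330],None,fx=3.6,fy=3.6,interpolation=cv2.INTER_CUBIC))
E
```

```text
t: 4.6
tool_pos: [571.6, 271.6, 160.5]
tcp_rot: [[0.99, 0.001, -0.144], [0.144, 0.001, 0.99], [0.001, -1.0, 0.001]]
wrist_force: [0.3, -0.1, -2.5]
grip_width: 29.1
[ 0.27 -0.14 -2.51] 29.113676882486867
[528.65 -22.32 105.  ] [ -85.06   55.18 -284.71]
```

View pics/s3.png

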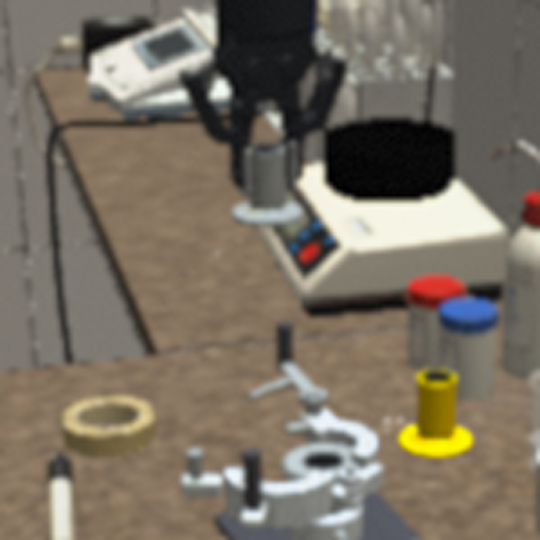

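```bash
python3 -m handwheel '[20,-12.2,0,-40.7,0,0,0, 20,-12.2,0,-40.7,0,0,0, 20,-12.2,0,-40.7,0,0,0, 20,-12.2,0,-40.7,0,0,0, 20,-12.2,0,-40.7,0,0,0, 20,-12.2,0,-40.7,0,0,0, 20,-12.2,0,-40.7,0,0,0, 20,0,0,0,0,0,0, 20,0,0,0,0,0,0]';python3 - <<'E'
from plant import telemetry,eyes
import numpy as np,cv2
np.set_printoptions(precision=2,suppress=True)
s=telemetry.sense();print(s['wrist_force'],s['grip_width'],s['qpos'])
R=s['tcp_rot'];a=np.radians(8.3);S=np.array([542.5,-20.3,0]);tgt=S+np.array([-14*np.cos(a),-14*np.sin(a),105])
print(tgt,R.T@(tgt-s['tool_pos']))
E
```

```text
t: 5.55
tool_pos: [527.0, -23.9, 158.3]
tcp_rot: [[0.99, -0.003, -0.142], [0.142, -0.0, 0.99], [-0.003, -1.0, 0.0]]
wrist_force: [1.3, 0.3, -0.7]
grip_width: 28.6
[ 1.3   0.33 -0.66] 28.629554832122693 [-15.44  26.54  18.84 110.43 -11.74  45.04  18.05]
[528.65 -22.32 105.  ] [ 1.97 53.29  1.34]
```

Down to about 20 mm above the flange, correcting, then a look.

```bash
python3 -m handwheel '[20,1,20,1,0,0,0, 20,0,25,0,0,0,0, 20,0,10,0,0,0,0, 20,0,0,0,0,0,0, 20,0,0,0,0,0,0, 20,0,0,0,0,0,0]';python3 - <<'E'
from plant import telemetry,eyes
import numpy as np,cv2
np.set_printoptions(precision=2,suppress=True)
s=telemetry.sense();print(s['wrist_force'],s['tool_pos'])
p,d=eyes.grab_frame("top");q,d2=eyes.grab_frame("side")
np.savez("side4.npz",p=q,d=d2);np.savez("top4.npz",p=p,d=d)
a=cv2.resize(p[165:275,235:345],None,fx=3.6,fy=3.6,interpolation=cv2.INTER_CUBIC);b=cv2.resize(q[140:250,220:330],None,fx=3.6,fy=3.6,interpolation=cv2.INTER_CUBIC)
cv2.imwrite("pics/c4.png",np.hstack([a,b]))
E
```

```text
t: 6.15
tool_pos: [529.5, -21.5, 105.3]
tcp_rot: [[0.989, 0.001, -0.145], [0.145, 0.0, 0.989], [0.001, -1.0, -0.0]]
wrist_force: [0.4, -0.5, -1.0]
grip_width: 28.9
[ 0.37 -0.53 -1.03] [529.53 -21.49 105.29]
```

View pics/c4.png

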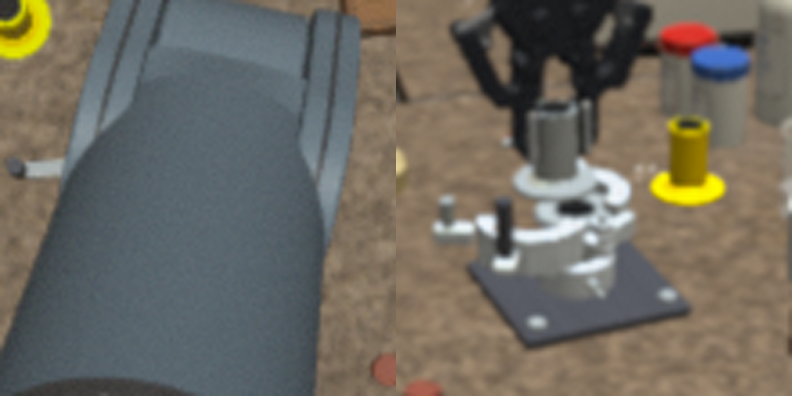

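```bash
python3 - <<'E'
from h import *
np.set_printoptions(precision=1,suppress=True)
_,_,K,T=load("side")
f=lambda x,y:(220+(x-396+.5)/3.6-.5,140+(y+.5)/3.6-.5)
a=np.radians(8.3);R=np.array([[np.cos(a),np.sin(a)],[-np.sin(a),np.cos(a)]])
A=onz(K,T,*f(556,181),89);B=onz(K,T,*f(575,211),65.5);C=onz(K,T,*f(560,107),140.5)
print(A,B,C,R@(A-B)[:2],R@(C-B)[:2])
E
```

```text
[531.6 -24.8  89. ] [544.3 -25.2  65.5] [535.5 -22.4 140.5] [-12.4   2.3] [-8.2  4.1]
```

```bash
python3 -m handwheel '[20,-1.5,8,0,0,0,0, 20,0,6,0,0,0,0, 20,0,0,0,0,0,0, 20,0,0,0,0,0,0]'; python3 -m handwheel '[20,0,1,0,0,0,0, 20,0,1,0,0,0,0, 20,0,0,0,0,0,0]'; python3 -m handwheel '[20,0,1,0,0,0,0, 20,0,0,0,0,0,0]';python3 -m handwheel '[20,0,0.5,0,0,0,0, 20,0,0,0,0,0,0]'
```

```text
t: 6.65
tool_pos: [527.3, -21.9, 90.2]
tcp_rot: [[0.99, -0.001, -0.144], [0.144, -0.0, 0.99], [-0.001, -1.0, 0.0]]
wrist_force: [-0.5, 1.1, -1.2]
grip_width: 28.8
t: 6.95
tool_pos: [527.5, -21.9, 88.4]
tcp_rot: [[0.99, -0.0, -0.144], [0.144, -0.0, 0.99], [-0.0, -1.0, -0.0]]
wrist_force: [-0.3, 0.4, -1.4]
grip_width: 28.9
t: 7.15
tool_pos: [527.5, -21.8, 87.4]
tcp_rot: [[0.99, -0.0, -0.144], [0.144, 0.0, 0.99], [-0.0, -1.0, 0.0]]
wrist_force: [0.2, -0.1, -0.5]
grip_width: 29.1
t: 7.35
tool_pos: [527.5, -21.9, 86.9]
tcp_rot: [[0.99, -0.0, -0.144], [0.144, -0.0, 0.99], [-0.0, -1.0, -0.0]]
wrist_force: [0.3, -0.0, -1.2]
grip_width: 29.0
```

```bash
for i in 1 2 3; do python3 -m handwheel '[20,0,0.4,0,0,0,0, 20,0,0,0,0,0,0]' | grep -E "pos|force"; done
```

```text
tool_pos: [527.5, -21.9, 86.6]
wrist_force: [-1.0, 0.5, -1.5]
tool_pos: [527.5, -21.9, 86.1]
wrist_force: [-0.1, -0.3, -1.8]
tool_pos: [527.4, -21.9, 85.7]
wrist_force: [-0.3, -0.6, -1.0]
```

```bash
python3 -m handwheel '[20,0,0.4,0,0,0,0, 20,0,0,0,0,0,0]' | grep -E "pos|force"; python3 -m handwheel '[20,0,0.4,0,0,0,0, 20,0,0,0,0,0,0]' | grep -E "pos|force"; python3 -m handwheel '[20,0,0.4,0,0,0,0, 20,0,0,0,0,0,0]' | grep -E "pos|force"
```

```text
tool_pos: [527.5, -21.9, 85.4]
wrist_force: [-0.5, 0.5, -0.6]
tool_pos: [527.5, -21.9, 85.2]
wrist_force: [-1.3, 0.1, 2.1]
tool_pos: [527.5, -21.9, 84.9]
wrist_force: [-1.8, -0.2, 6.4]
```

```bash
python3 -m handwheel '[20,0,0,0,0,0,0]' | grep -E "pos|force"
```

```text
tool_pos: [527.5, -21.9, 84.9]
wrist_force: [-1.9, 0.7, 5.0]
```

```bash
python3 -m handwheel '[20,0,-0.3,0,0,0,0, 20,2,0,0,0,0,0, 20,3,0,0,0,0,0, 20,0,0,0,0,0,0]' | grep -E "pos|force"; python3 -m handwheel '[20,3,0,-0.3,0,0,0, 20,2,0,0,0,0,0, 20,0,0,0,0,0,0]' | grep -E "pos|force";python3 -m handwheel '[20,2,0,0,0,0,0, 20,0,0,0,0,0,0]' | grep -E "pos|force"
```

```text
tool_pos: [532.2, -21.3, 84.9]
wrist_force: [-3.1, -1.0, 6.3]
tool_pos: [537.0, -20.9, 84.8]
wrist_force: [-3.3, -0.2, 6.4]
tool_pos: [538.9, -20.6, 84.8]
wrist_force: [-3.5, 0.3, 6.5]
```

```bash
python3 -m handwheel '[20,1.5,-0.2,0,0,0,0, 20,0,0,0,0,0,0]' | grep -E "pos|force"; python3 -m handwheel '[20,1,0,0,0,0,0, 20,0,0,0,0,0,0]' | grep -E "pos|force";python3 -m handwheel '[20,0.7,0,0,0,0,0, 20,0,0,0,0,0,0]' | grep -E "pos|force"
```

```text
tool_pos: [540.6, -20.4, 85.0]
wrist_force: [-3.2, -0.4, 4.4]
tool_pos: [541.8, -20.2, 85.0]
wrist_force: [-3.0, -0.5, 4.1]
tool_pos: [542.7, -20.0, 85.1]
wrist_force: [-2.8, -0.8, 3.7]
```

```bash
python3 -m handwheel '[20,0.6,0,0,0,0,0, 20,0,0,0,0,0,0]' | grep -E "pos|force"; python3 -m handwheel '[20,0.6,0,0,0,0,0, 20,0,0,0,0,0,0]' | grep -E "pos|force"
```

```text
tool_pos: [543.3, -19.9, 85.1]
wrist_force: [-3.2, -0.6, 2.8]
tool_pos: [543.9, -19.8, 85.1]
wrist_force: [-3.0, -0.8, 3.3]
```

```bash
python3 -m handwheel '[20,0.5,0,0,0,0,0, 20,0,0,0,0,0,0]' | grep -E "pos|force"; python3 -m handwheel '[20,0.5,0,0,0,0,0, 20,0,0,0,0,0,0]' | grep -E "pos|force"
```

```text
tool_pos: [544.1, -19.8, 85.1]
wrist_force: [-4.1, 0.2, 3.5]
tool_pos: [544.2, -19.8, 85.0]
wrist_force: [-5.2, -1.9, 4.9]
```

```bash
python3 -m handwheel '[20,0.5,0,0,0,0,0, 20,0,0,0,0,0,0]' | grep -E "pos|force"
```

```text
tool_pos: [544.3, -19.8, 85.0]
wrist_force: [-6.5, -1.3, 5.6]
```

```bash
python3 -m handwheel '[20,-1,0,0,0,0,0, 20,-1,0,0,0,0,0, 20,0,0,0,0,0,0]' | grep -E "pos|force"; python3 -m handwheel '[45,0,0,0,0,0,0, 45,0,0,0,0,0,0, 45,0,0,0,0,0,0, 45,0,0,0,0,0,0, 45,0,0,0,0,0,0, 45,0,0,0,0,0,0]';  python3 -m handwheel '[45,0,-10,0,0,0,0, 45,0,-40,0,0,0,0, 45,0,-40,0,0,0,0, 45,0,-10,0,0,0,0, 45,0,0,0,0,0,0]' | grep -E "pos|force"
```

```text
tool_pos: [544.0, -19.8, 85.2]
wrist_force: [-0.8, 0.2, 1.5]
t: 12.05
tool_pos: [543.3, -19.9, 85.1]
tcp_rot: [[0.99, 0.0, -0.144], [0.144, -0.0, 0.99], [-0.0, -1.0, -0.0]]
wrist_force: [-0.0, -0.2, -0.2]
grip_width: 44.8
tool_pos: [544.3, -19.9, 187.3]
wrist_force: [0.9, 0.3, -1.3]
```

```bash
python3 -m handwheel '[45,-25,0,-19,0,0,0, 45,-25,0,-19,0,0,0, 45,-25,20,-19,0,0,0, 45,0,20,0,0,0,0, 45,0,0,0,0,0,0, 45,0,0,0,0,0,0]' | grep -E "pos|force"; python3 - <<'E'
from plant import telemetry,eyes
import numpy as np,cv2
np.set_printoptions(precision=2,suppress=True)
s=telemetry.sense();print(s['tcp_rot'].T@(np.array([478.3,-88.2,86])-s['tool_pos']))
p,d=eyes.grab_frame("top");q,d2=eyes.grab_frame("side")
a=cv2.resize(p[165:275,235:345],None,fx=3.6,fy=3.6,interpolation=cv2.INTER_CUBIC);b=cv2.resize(q[140:250,220:330],None,fx=3.6,fy=3.6,interpolation=cv2.INTER_CUBIC)
cv2.imwrite("pics/c5.png",np.hstack([a,b]))
E
```

```text
tool_pos: [477.1, -86.7, 144.6]
wrist_force: [-0.3, 0.0, 0.2]
[ 1.11 58.61 -1.64]
```

View pics/c5.png

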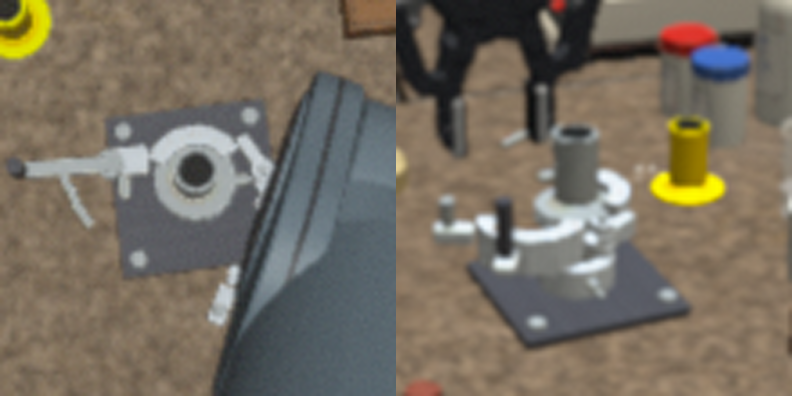

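```bash
python3 -m handwheel '[40,1.1,20,-1.6,0,0,0, 40,0,20,0,0,0,0, 40,0,18,0,0,0,0, 40,0,0,0,0,0,0, 40,0,0,0,0,0,0]' | grep -E "pos|force"; python3 -m handwheel '[5,0,0,0,0,0,0, 5,0,0,0,0,0,0, 5,0,0,0,0,0,0, 5,0,0,0,0,0,0, 5,0,0,0,0,0,0, 5,0,0,0,0,0,0]' 40; python3 - <<'E'
from plant import telemetry
import numpy as np
np.set_printoptions(precision=2,suppress=True)
s=telemetry.sense();print(s['tcp_rot'].T@(np.array([478.3,-88.2,86])-s['tool_pos']))
E
```

```text
tool_pos: [479.0, -88.3, 87.6]
wrist_force: [-0.5, 0.5, -0.6]
t: 14.35
tool_pos: [479.8, -88.5, 88.1]
tcp_rot: [[0.989, 0.003, -0.145], [0.145, 0.0, 0.989], [0.003, -1.0, -0.0]]
wrist_force: [1.7, 0.7, 7.5]
grip_width: 10.9
[-1.42  2.1   0.48]
```

```bash
cat > arc.py <<'E'
import sys,numpy as np
from plant import telemetry
np.set_printoptions(precision=1,suppress=True)
s=telemetry.sense();a=np.radians(8.3);R=np.array([[np.cos(a),-np.sin(a)],[np.sin(a),np.cos(a)]]);S=np.array([542.5,-20.3])
t=R.T@(s['tool_pos'][:2]-S)
h,p0,sg=((np.array([0,-46.]),np.array([-48,10.]),1) if sys.argv[1]=='jaw' else (np.array([16,57.]),np.array([-44.3,71.2]),-1))
v=t-h;v0=p0-h;th=np.arctan2(v[1],v[0]);th0=np.arctan2(v0[1],v0[0])
q=(th-th0)%(2*np.pi);q=q if q<np.pi else q-2*np.pi
print("t",s['t'],"stand xy",t,"r",np.linalg.norm(v),np.linalg.norm(v0),"q %.3f"%(sg*q),"F",R.T@s['wrist_force'][:2],s['wrist_force'][2],"z",s['tool_pos'][2])
A=s['tcp_rot']
if len(sys.argv)>2:
    r=np.linalg.norm(v0);prev=t
    for q in np.linspace(q,sg*float(sys.argv[2]),int(sys.argv[3])+1)[1:]:
        w=h+r*np.array([np.cos(th0+q),np.sin(th0+q)]);d=A.T@np.r_[R@(w-prev),0];print("%.3f"%(sg*q),d[[0,2]]);prev=w
E
python3 arc.py jaw 0.2 9
```

```text
t 14.35 stand xy [-71.9 -58.4] r 72.97928914313833 73.7563556583431 q 1.033 F [1.8 0.4] 7.478783931117387 z 88.10583193711769
0.940 [-1.6  6.6]
0.848 [-0.2  6.8]
0.755 [0.4 6.8]
0.663 [1.  6.7]
0.570 [1.7 6.6]
0.478 [2.3 6.4]
0.385 [2.9 6.2]
0.293 [3.4 5.9]
0.200 [3.9 5.6]
```

```bash
python3 -m handwheel '[5,-0.8,-1,6.6,0,0,0, 5,-0.2,0,6.8,0,0,0, 5,0.4,0,6.8,0,0,0, 5,1,0,6.7,0,0,0, 5,0,0,0,0,0,0]' 40 | grep -E "force|width"; python3 arc.py jaw 0.15 7
```

```text
wrist_force: [2.5, -3.0, 0.8]
grip_width: 10.6
t 14.85 stand xy [-72.5 -30.8] r 74.0409668440647 73.7563556583431 q 0.655 F [ 2.  -3.3] 0.78702971966716 z 88.29575300893619
0.583 [1.6 5.1]
0.511 [1.7 5.1]
0.439 [2.  4.9]
0.367 [2.4 4.8]
0.294 [2.7 4.6]
0.222 [3.  4.4]
0.150 [3.3 4.2]
```

```bash
python3 -m handwheel '[5,1.6,0,5.1,0,0,0, 5,1.7,0,5.1,0,0,0, 5,2,0,4.9,0,0,0, 5,2.4,0,4.8,0,0,0, 5,2.7,0,4.6,0,0,0, 5,3,0,4.4,0,0,0, 5,3.3,0,4.2,0,0,0, 5,0,0,0,0,0,0]' | grep -E "force|width"; python3 arc.py jaw 0.03 4
```

```text
wrist_force: [-10.3, 5.4, 16.2]
grip_width: 10.3
t 15.65 stand xy [-59.2   4.4] r 77.71478517801668 73.7563556583431 q 0.157 F [-9.4  6.9] 16.20983514745944 z 88.0096089152137
0.125 [ 4.6 -0.8]
0.093 [1.6 1.7]
0.062 [1.7 1.6]
0.030 [1.7 1.6]
```

```bash
python3 - <<'E'
from plant import telemetry,eyes
import numpy as np,cv2
p,d=eyes.grab_frame("top");q,d2=eyes.grab_frame("side")
a=cv2.resize(p[165:275,235:345],None,fx=3.6,fy=3.6,interpolation=cv2.INTER_CUBIC);b=cv2.resize(q[140:250,220:330],None,fx=3.6,fy=3.6,interpolation=cv2.INTER_CUBIC)
cv2.imwrite("pics/c6.png",np.hstack([a,b]))
E
```

```text
(no output)
```

View pics/c6.png

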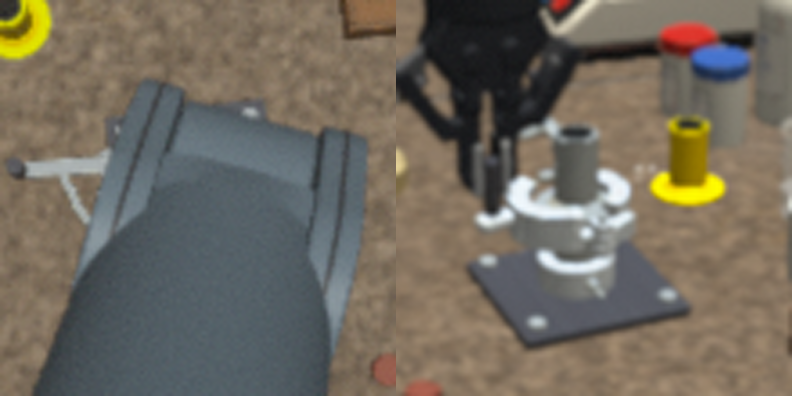

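```bash
python3 -m handwheel '[30,0,0,0,0,0,0, 30,0,0,0,0,0,0, 30,0,0,-3,0,0,0, 30,0,0,-3,0,0,0, 30,0,0,0,0,-8.1,0, 30,0,0,0,0,-8.1,0, 30,0,0,0,0,-8.1,0, 30,0,0,0,0,-8.1,0, 30,0,0,0,0,-8.1,0, 30,0,0,0,0,0,0]' 60; python3 arc.py jaw
```

```text
t: 16.75
tool_pos: [487.8, -33.2, 88.1]
tcp_rot: [[0.658, 0.0, -0.753], [0.753, 0.0, 0.658], [0.0, -1.0, 0.0]]
wrist_force: [-0.8, 0.0, 0.5]
grip_width: 30.1
t 16.75 stand xy [-56.   -4.9] r 69.50242669193453 73.7563556583431 q 0.229 F [-0.8  0.1] 0.5357388119257335 z 88.07704659534349
```

```bash
python3 -m handwheel '[30,0,0,4.2,0,0,0, 30,0,0,0,0,0,0, 5,0,0,0,0,0,0, 5,0,0,0,0,0,0, 5,0,0,0,0,0,0, 5,0,0,0,0,0,0, 5,0,0,0,0,0,0]' 60; python3 arc.py jaw 0.03 4
```

```text
t: 17.45
tool_pos: [484.3, -29.7, 88.1]
tcp_rot: [[0.659, -0.0, -0.752], [0.752, 0.0, 0.659], [-0.0, -1.0, 0.0]]
wrist_force: [-3.8, 1.7, 4.7]
grip_width: 9.7
t 17.45 stand xy [-59.   -0.9] r 74.24377712701441 73.7563556583431 q 0.210 F [-3.5  2.2] 4.745075140222347 z 88.14273351309633
0.165 [3.4 0.1]
0.120 [3.3 0.5]
0.075 [3.3 0.3]
0.030 [3.3 0.2]
```

```bash
python3 -m handwheel '[30,0,0,0,0,0,0, 30,0,0,0,0,0,0, 30,0,0,-4.5,0,0,0, 30,0,0,0,0,0,0, 5,0,0,0,0,0,0, 5,0,0,0,0,0,0, 5,0,0,0,0,0,0, 5,0,0,0,0,0,0, 5,0,0,0,0,0,0]' 60; python3 arc.py jaw 0.03 4
```

```text
t: 18.35
tool_pos: [488.0, -33.0, 88.2]
tcp_rot: [[0.659, 0.0, -0.752], [0.752, -0.0, 0.659], [0.0, -1.0, -0.0]]
wrist_force: [0.1, -1.4, 2.1]
grip_width: 9.7
t 18.35 stand xy [-55.8  -4.7] r 69.39299385907587 73.7563556583431 q 0.224 F [-0.1 -1.4] 2.1052019938420576 z 88.16705104903326
0.176 [2.5 5. ]
0.127 [3.5 0.5]
0.079 [3.6 0.4]
0.030 [3.6 0.2]
```

```bash
python3 -m handwheel '[5,3.2,0,0.6,0,0,0, 5,3.2,0,0.5,0,0,0, 5,0,0,0,0,0,0]' | grep -E "width|force"; python3 arc.py jaw; python3 -m handwheel '[5,2.5,0,0.3,0,0,0, 5,0,0,0,0,0,0]' | grep -E "width|force"; python3 arc.py jaw
```

```text
wrist_force: [-2.4, -4.1, 5.1]
grip_width: 9.9
t 18.65 stand xy [-52.   -0.2] r 69.34242628089024 73.7563556583431 q 0.140 F [-3.  -3.7] 5.073879409846178 z 88.13549394871868
wrist_force: [-0.9, 0.6, 4.3]
grip_width: 10.0
t 18.85 stand xy [-50.    3.2] r 70.19410515332807 73.7563556583431 q 0.085 F [-0.8  0.7] 4.270603978973253 z 88.12533634186714
```

```bash
python3 -m handwheel '[5,2,0,0,0,0,0, 5,0,0,0,0,0,0]' | grep -E "width|force"; python3 arc.py jaw; python3 -m handwheel '[5,1.5,0,0,0,0,0, 5,0,0,0,0,0,0]' | grep -E "width|force"; python3 arc.py jaw
```

```text
wrist_force: [-2.5, 0.1, 6.2]
grip_width: 10.2
t 19.05 stand xy [-48.9   4.3] r 70.1760198236533 73.7563556583431 q 0.063 F [-2.5  0.4] 6.213315385094606 z 88.08848143619487
wrist_force: [-5.3, -2.0, 8.2]
grip_width: 9.7
t 19.25 stand xy [-48.5   4.7] r 70.20753591048432 73.7563556583431 q 0.055 F [-5.5 -1.2] 8.211246784673664 z 88.06559589994005
```

```bash
python3 -m handwheel '[5,1.5,0,0,0,0,0, 5,0,0,0,0,0,0]' | grep -E "width|force"; python3 arc.py jaw; python3 -m handwheel '[5,1.5,0,0,0,0,0, 5,0,0,0,0,0,0]' | grep -E "width|force"; python3 arc.py jaw
```

```text
wrist_force: [-6.9, -3.5, 10.9]
grip_width: 9.7
t 19.45 stand xy [-47.9   5.3] r 70.19210358615449 73.7563556583431 q 0.043 F [-7.4 -2.5] 10.856620443805284 z 88.05448038055432
wrist_force: [-7.9, -4.4, 10.7]
grip_width: 10.1
t 19.65 stand xy [-47.4   5.9] r 70.27892872103557 73.7563556583431 q 0.031 F [-8.4 -3.2] 10.704762502072594 z 87.98990191811156
```

```bash
python3 -m handwheel '[25,-1.5,0,0,0,0,0, 25,-1.5,0,0,0,0,0, 25,0,0,0,0,0,0, 25,0,0,0,0,0,0, 25,0,-25,0,0,0,0, 25,0,-45,0,0,0,0, 25,0,-30,-30,0,0,0, 40,0,0,-40,0,0,0, 40,0,0,-40,0,0,0, 40,0,0,0,0,0,0]'; python3 - <<'E'
from plant import telemetry,eyes
import numpy as np,cv2
p,d=eyes.grab_frame("top");q,d2=eyes.grab_frame("side")
np.savez("top7.npz",p=p,d=d);np.savez("side7.npz",p=q,d=d2)
a=cv2.resize(p[165:275,235:345],None,fx=3.6,fy=3.6,interpolation=cv2.INTER_CUBIC);b=cv2.resize(q[140:250,220:330],None,fx=3.6,fy=3.6,interpolation=cv2.INTER_CUBIC)
cv2.imwrite("pics/c7.png",np.hstack([a,b]))
E
```

```text
t: 20.65
tool_pos: [581.1, -99.1, 188.2]
tcp_rot: [[0.662, 0.003, -0.75], [0.75, -0.002, 0.662], [0.0, -1.0, -0.004]]
wrist_force: [-0.2, -0.5, -0.9]
grip_width: 39.9
```

View pics/c7.png

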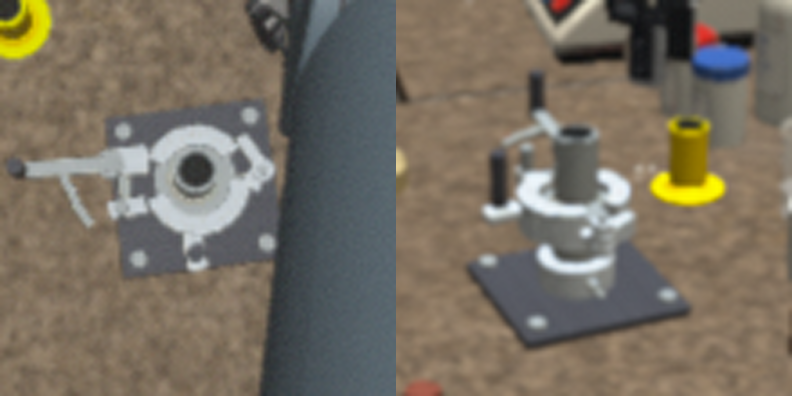

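```bash
python3 - <<'E'
from h import *
np.set_printoptions(precision=1,suppress=True)
_,_,K,T=load("top");f=lambda x,y:(235+(x+.5)/3.6-.5,165+(y+.5)/3.6-.5)
a=np.radians(8.3);R=np.array([[np.cos(a),np.sin(a)],[-np.sin(a),np.cos(a)]]);S=np.array([542.5,-20.3])
for n,u,z in[("jaw",(195,243),113.6),("latch",(15,168),117.6),("tube",(195,170),120.6),("pin",(126,210),90)]:
    w=onz(K,T,*f(*u),z);print(n,w,R@(w[:2]-S))
from plant import telemetry
s=telemetry.sense();w=onz(K,T,*f(15,168),117.6);print(s['tcp_rot'].T@(w-s['tool_pos']),s['qpos'])
E
```

```text
jaw [495.4 -19.2 113.6] [-46.4   7.9]
latch [542.2  99.3 117.6] [ 16.9 118.4]
tube [542.6 -18.4 120.6] [0.4 1.9]
pin [518.1  27.   90. ] [-17.4  50.4]
[122.8  70.  155.3] [ 0.3 28.   6.9 99.9 -4.1 52.5 57.6]
```

```bash
python3 -m handwheel '[30,0,0,40,0,8.1,0, 30,0,0,40,0,8.1,0, 30,0,0,40,0,8.1,0, 30,0,0,40,0,8.1,0, 30,0,0,0,0,8.1,0, 30,0,0,0,0,0,0, 30,0,0,0,0,0,0]'; python3 - <<'E'
from plant import telemetry
import numpy as np
np.set_printoptions(precision=1,suppress=True)
s=telemetry.sense();print(s['tcp_rot'].T@(np.array([542.3,99,92])-s['tool_pos']),s['qpos'])
E
```

```text
t: 21.45
tool_pos: [483.2, 32.0, 188.2]
tcp_rot: [[0.989, 0.0, -0.149], [0.149, -0.0, 0.989], [0.0, -1.0, -0.0]]
wrist_force: [-0.9, -0.2, -0.2]
grip_width: 30.0
[68.5 96.2 57.5] [-22.1  20.6  17.4 114.3  -8.4  46.3   8.7]
```

```bash
python3 -m handwheel '[40,34,0,28.7,0,0,0, 40,34.5,0,28.8,0,0,0, 40,0,30,0,0,0,0, 40,0,20,0,0,0,0, 40,0,0,0,0,0,0, 40,0,0,0,0,0,0]'; python3 - <<'E'
from plant import telemetry,eyes
import numpy as np,cv2
np.set_printoptions(precision=1,suppress=True)
s=telemetry.sense();print(s['tcp_rot'].T@(np.array([542.3,99,92])-s['tool_pos']),s['qpos'])
q,d2=eyes.grab_frame("side")
b=cv2.resize(q[120:230,220:330],None,fx=4,fy=4,interpolation=cv2.INTER_CUBIC)
cv2.imwrite("pics/c8.png",b)
E
```

```text
t: 22.05
tool_pos: [543.1, 97.5, 138.3]
tcp_rot: [[0.989, -0.001, -0.145], [0.145, -0.0, 0.989], [-0.001, -1.0, -0.0]]
wrist_force: [0.1, -0.8, 0.4]
grip_width: 40.0
[-0.5 46.3  1.6] [-25.3  29.4  15.4 108.3 -10.9  43.7   4.3]
```

View pics/c8.png

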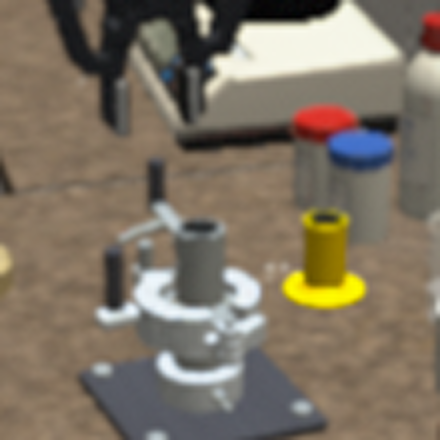

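```bash
python3 -m handwheel '[40,-0.5,25,1.6,0,0,0, 40,0,20,0,0,0,0, 40,0,0,0,0,0,0, 5,0,0,0,0,0,0, 5,0,0,0,0,0,0, 5,0,0,0,0,0,0, 5,0,0,0,0,0,0, 5,0,0,0,0,0,0]' 50; python3 arc.py latch
```

```text
t: 22.9
tool_pos: [543.4, 100.2, 94.6]
tcp_rot: [[0.99, 0.003, -0.144], [0.144, 0.001, 0.99], [0.003, -1.0, 0.0]]
wrist_force: [-0.2, 0.2, 6.7]
grip_width: 9.8
t 22.9 stand xy [ 18.3 119.1] r 62.123462761494785 61.94941484792249 q 1.377 F [-0.2  0.3] 6.737409815943907 z 94.63725590870766
```

```bash
python3 -m handwheel '[5,-9.2,0,-0.7,0,-8.5,0, 5,-9.2,0,-0.7,0,-8.5,0, 5,-9.2,0,-0.7,0,-8.5,0, 5,-9.2,0,-0.7,0,-8.5,0, 5,-9.2,0,-0.7,0,-8.5,0, 5,0,0,0,0,0,0]'; python3 arc.py latch 0.1 4
```

```text
t: 23.5
tool_pos: [502.6, 77.9, 94.6]
tcp_rot: [[0.628, 0.001, -0.778], [0.778, 0.001, 0.628], [0.002, -1.0, -0.0]]
wrist_force: [-4.3, 3.4, 12.0]
grip_width: 10.2
t 23.5 stand xy [-25.3 103. ] r 61.80401190352255 61.94941484792249 q 0.608 F [-3.8  3.9] 11.970733274950609 z 94.62431207680976
0.481 [-7.8 -0.2]
0.354 [-7.7 -1.4]
0.227 [-7.5 -2.3]
0.100 [-7.1 -3.3]
```

```bash
python3 -m handwheel '[5,-7.9,0,-0.3,0,-7.3,0, 5,-7.9,0,-0.5,0,-7.3,0, 5,0,0,0,0,0,0]'|grep -E "force|width"; python3 arc.py latch; python3 -m handwheel '[5,-5,0,-0.3,0,-4.6,0, 5,0,0,0,0,0,0]'|grep -E "force|width"; python3 arc.py latch
```

```text
wrist_force: [-5.4, 3.0, 13.0]
grip_width: 10.3
t 23.8 stand xy [-35.5  91.4] r 61.9487833270793 61.94941484792249 q 0.357 F [-4.9  3.8] 13.014961470802588 z 94.53750695415752
wrist_force: [-5.9, 4.0, 14.2]
grip_width: 10.0
t 24.0 stand xy [-38.1  87.3] r 61.98347562006744 61.94941484792249 q 0.280 F [-5.2  4.8] 14.155941981295564 z 94.51671902018694
```

```bash
python3 -m handwheel '[5,-5,0,0.5,0,-4.6,0, 5,0,0,0,0,0,0]'|grep -E "force|width"; python3 arc.py latch; python3 -m handwheel '[5,-4,0,0.3,0,-3.7,0, 5,0,0,0,0,0,0]'|grep -E "force|width"; python3 arc.py latch; python3 -m handwheel '[5,-3,0,0,0,-2,0, 5,0,0,0,0,0,0]'|grep -E "force|width"; python3 arc.py latch
```

```text
wrist_force: [-4.0, 2.8, 12.9]
grip_width: 10.5
t 24.2 stand xy [-40.6  82.5] r 62.0651085308783 61.94941484792249 q 0.193 F [-3.6  3.3] 12.908370529188936 z 94.54020399547973
wrist_force: [-4.3, 2.1, 13.6]
grip_width: 10.3
t 24.4 stand xy [-42.1  78.8] r 62.09837334773397 61.94941484792249 q 0.127 F [-3.9  2.7] 13.578313453458648 z 94.5502404215881
wrist_force: [-4.9, 2.7, 13.5]
grip_width: 10.2
t 24.6 stand xy [-43.   76.3] r 62.09902268118764 61.94941484792249 q 0.085 F [-4.5  3.4] 13.504394934289294 z 94.54866323906948
```

```bash
python3 -m handwheel '[5,-3,0,0,0,-2,0, 5,0,0,0,0,0,0]'|grep -E "force|width"; python3 arc.py latch; python3 -m handwheel '[5,-2.5,0,0,0,-1,0, 5,0,0,0,0,0,0]'|grep -E "force|width"; python3 arc.py latch; python3 -m handwheel '[5,-2,0,0,0,-1,0, 5,0,0,0,0,0,0]'|grep -E "force|width"; python3 arc.py latch
```

```text
wrist_force: [-3.8, 3.1, 11.6]
grip_width: 10.3
t 24.8 stand xy [-43.9  73.6] r 62.13150844644667 61.94941484792249 q 0.040 F [-3.3  3.6] 11.559917431254018 z 94.5666709899208
wrist_force: [-3.5, 3.7, 12.9]
grip_width: 10.3
t 25.0 stand xy [-44.4  71.7] r 62.174907024367016 61.94941484792249 q 0.007 F [-3.   4.2] 12.912677606424882 z 94.56074132930098
wrist_force: [-3.1, 5.4, 11.0]
grip_width: 10.1
t 25.2 stand xy [-44.8  70.1] r 62.18373229757816 61.94941484792249 q -0.020 F [-2.2  5.8] 11.032900683506552 z 94.57855728099761
```

```bash
python3 -m handwheel '[5,-2,0,0,0,-1,0, 5,0,0,0,0,0,0]'|grep -E "force|width"; python3 arc.py latch; python3 -m handwheel '[5,-1.5,0,0,0,0,0, 5,0,0,0,0,0,0]'|grep -E "force|width"; python3 arc.py latch; python3 -m handwheel '[5,-1.5,0,0,0,0,0, 5,0,0,0,0,0,0]'|grep -E "force|width"; python3 arc.py latch
```

```text
wrist_force: [-3.9, 11.4, 10.7]
grip_width: 10.0
t 25.4 stand xy [-44.8  69.7] r 62.13805723202395 61.94941484792249 q -0.025 F [-2.3 11.9] 10.691344837004058 z 94.62052108933031
wrist_force: [-3.5, 16.8, 9.8]
grip_width: 9.9
t 25.6 stand xy [-44.9  69.6] r 62.15429105598747 61.94941484792249 q -0.028 F [-1.1 17.1] 9.781970453766265 z 94.61588057747015
wrist_force: [-4.9, 20.5, 10.2]
grip_width: 10.0
t 25.8 stand xy [-44.9  69.3] r 62.1435954352172 61.94941484792249 q -0.031 F [-1.9 21. ] 10.22804066466561 z 94.64024860950491
```

```bash
python3 -m handwheel '[5,2,0,0,0,0,0, 5,1.5,0,0,0,0,0, 25,0,0,0,0,0,0, 25,0,0,0,0,0,0, 25,0,0,0,0,0,0, 25,0,-25,0,0,0,0, 25,0,-45,0,0,0,0, 25,0,-45,0,0,0,0, 25,-25,-30,35,0,0,0, 25,-25,-30,35,0,0,0]';python3 -m handwheel '[25,-25,0,35,0,0,0, 25,-25,0,35,0,0,0, 25,-25,0,35,0,0,0, 25,0,0,0,0,0,0, 25,0,0,0,0,0,0]'; python3 - <<'E'
from plant import telemetry,eyes
import numpy as np,cv2
p,d=eyes.grab_frame("top");q,d2=eyes.grab_frame("side")
cv2.imwrite("pics/top9.png",p);cv2.imwrite("pics/side9.png",q)
a=cv2.resize(p[165:275,235:345],None,fx=3.6,fy=3.6,interpolation=cv2.INTER_CUBIC);b=cv2.resize(q[140:250,220:330],None,fx=3.6,fy=3.6,interpolation=cv2.INTER_CUBIC)
cv2.imwrite("pics/c9.png",np.hstack([a,b]))
E
```

```text
t: 26.8
tool_pos: [416.4, -3.0, 266.5]
tcp_rot: [[0.082, 0.001, -0.997], [0.997, 0.0, 0.082], [0.0, -1.0, -0.001]]
wrist_force: [-0.2, -1.7, 0.5]
grip_width: 25.1
t: 27.3
tool_pos: [305.8, -69.2, 265.7]
tcp_rot: [[0.084, 0.001, -0.996], [0.996, -0.0, 0.084], [-0.0, -1.0, -0.001]]
wrist_force: [0.2, 0.3, 0.2]
grip_width: 25.0
```

View pics/c9.png

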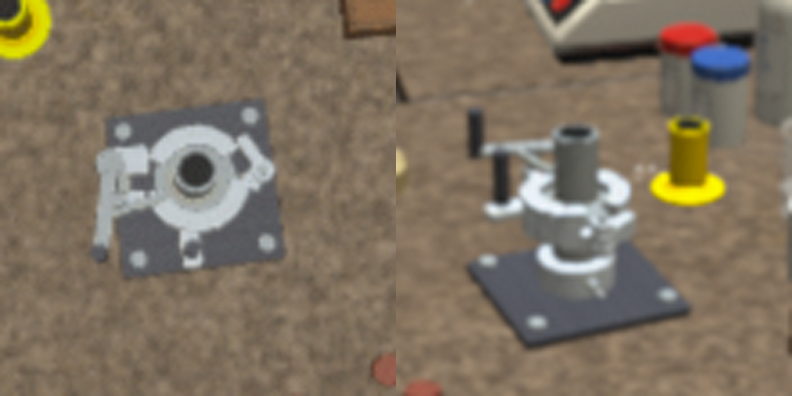

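```bash
python3 - <<'E'
from h import *
np.set_printoptions(precision=1,suppress=True)
t0,_,K,T=load("top");f=lambda x,y:(235+(x+.5)/3.6-.5,165+(y+.5)/3.6-.5)
a=np.radians(8.3);R=np.array([[np.cos(a),np.sin(a)],[-np.sin(a),np.cos(a)]]);S=np.array([542.5,-20.3])
for n,u,z,h,p0 in[("jaw",(191.5,246),113.6,(0,-46),(-48,10)),("latch",(99,253),117.6,(16,57),(-44.3,71.2)),("tube",(195,170),120.6,None,None)]:
    w=R@(onz(K,T,*f(*u),z)[:2]-S);print(n,w,[] if h is None else np.degrees(np.arctan2(*(w-h)[::-1])-np.arctan2(*(np.array(p0)-h)[::-1])))
t=cv2.imread("pics/top9.png");df=cv2.absdiff(t,t0).max(2)>40;df=cv2.morphologyEx(df.astype(np.uint8),cv2.MORPH_OPEN,np.ones((3,3)))
n,l,st,_=cv2.connectedComponentsWithStats(df);print(st[1:])
E
```

```text
jaw [-48.1  10.4] -0.13689205626252846
latch [-45.2  70.7] 0.6698648571999746
tube [0.4 1.9] []
[[ 170  194   20   20  256]
 [ 288  207    4    3   12]
 [ 243  209   19    5   80]
 [ 239  211    3    4   12]
 [ 261  215   45   18  303]
 [ 293  215   23   40  289]
 [ 290  217    3    3    9]
 [ 262  235    3    3    9]
 [ 286  237    3    3    9]
 [ 302  321   25   11  117]
 [ 286  325   13    6   51]
 [ 319  328   86   92 2469]
 [ 283  334    4    6   22]
 [ 308  335   10   10   53]
 [ 294  368   47   52 1302]
 [ 292  387    8   25  150]
 [ 401  400    3    3    9]
 [ 311  405    3    6   18]]
```

```bash
python3 -c "from plant import finish_job; print(finish_job())"
```

```text
the job is handed in; nothing more can be done
None
```

The vacuum fitting is closed and the job is handed in at about 27 s of the 72 s allowed. `finish_job` gives no verdict, so these are my own measurements.

- **Stub:** I set it on the seal about 14 mm in front of the axis, and the wrist force showed contact at h ≈ 65.6 mm. I slid it back until it met the wall, at most about 9 N in all (25 N allowed), then let go. In the last top view its axis is about 2 mm from my estimate of the stand's axis, and both views show it upright. The limit is 4 mm and the calibration is good to about 2 mm.
- **Front half of the ring:** On the first grip the peg slid towards the edge of the pads. I opened the fingers, turned the tool to the direction of motion, gripped again and swung the ring to its buffer at about 8 N. It stayed near closed after release. In the last picture it measures about 0 rad from closed.
- **Latch:** I turned it shut until it met the hard stop at about 20 N on the peg. In the last picture it measures about 0.01 rad from shut.
- **Other things:** Comparing the first and last top views shows changes only at the stub's old place, at the stand and at the robot itself.

- **Disagreement on stand y:** The estimates of the stand's y position differed by 1 to 2 mm between the plate bolts, the stub's top and the jaw peg's radius while I swung it.
- **Seal depth:** I did not measure how far the seal has sunk. The stub's weight of about 2.5 N is what should be pressing on it.
- **Looped move:** One 0.4 mm lowering move was repeated three times in a shell loop instead of being typed out each time. I typed all the others.

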